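# Press a proud filter retainer home with the narrow pusher

## Robot

A 6-joint arm with a two-finger parallel gripper is mounted at the origin on a cart in front of the work surface, level with it; the furniture and walls round the work are solid. World frame = base frame: x ahead of the robot, y to its left, z up, the work surface at z = 0. Lengths are in m, angles in rad, forces in N, time in s.
With the tool pointing down it reaches from about 0.35 to 0.975 m from the base axis. Payload 4.9 kg.
Tool frame: the origin (TCP) lies on the centre line of the jaws, within the pads' length; the fingertips stand 11 mm ahead of it and the grasp point (between the pads) lies 8 mm behind it; z points along the fingers, y is the direction in which the jaws open and shut (so a half turn about z gives the same grasp; the last joint's range is limited). The gripper opens to 85 mm and grips with 20 to 120 N. Pads are 22 mm wide; open, the fingers measure 114 mm over their backs; the gripper's body (76 mm by 85 mm) begins 54 mm behind the grasp point. The pads swing forward as they close: fully open they stand 13 mm farther back than shut.
Start: joints at [-1.357, 0.053, 1.613, -0, 1.476, -0.119], TCP at [0.204, -0.591, 0.242] pointing down, gripper open.
Joint ranges: [-3.01, 3.01], [-1.01, 2.22], [0.06, 2.58], [-1.02, 4.17], [0.09, 2.62], [-3.14, 3.14]. Speed limits (rad/s): [2.57, 2.57, 3.14, 3.14, 3.14, 3.14].

## Interface

Orientations are given as a rotation vector (axis times angle).
In Python, from station import ctrl gives the robot as it stands.
- The arm moves only by the tool send_rows, never from a script. Its argument "series" is a list of rows, each an object of numbers: "tx", "ty", "tz": the shift along the tool's x, y, z in cm; "wx", "wy", "wz": the turn, a rotation vector about the tool's x, y, z in rad; "jaw": the closure, from 0 (fully open) to 1 (shut). In form: [{"tx": .., "ty": .., "tz": .., "wx": .., "wy": .., "wz": .., "jaw": ..}, ...]. A call has 1 to 5 rows; each row shifts and turns the pose as measured when the row begins, along the tool's axes as they then stand; what a row does not reach is not made up. A row lasts 1/8 s, in which the tool goes at most 62.5 mm and 10.7 degrees, less where a joint would pass 70% of its speed; a pose out of reach is approached as far as the arm can. A call is refused whole if a number of a shift passes 6.25 or a number of a turn 0.188, either way. A call with a gripper value outside its range is refused whole. The fingers move at their own pace and stop on an object; "squeeze" is the grip in N (left out, the last holds). Time passes only in rows, so rows that do not move let the fingers close. It gives the time, the measured TCP pose, the force and the opening at its end, in the units of the state.
- ctrl.get_obs(): the state, without advancing time (a new reading comes with each control period).
- ctrl.get_image(name): name is "scene" or "top" or "wrist"; returns the picture (480x640x3 uint8, red, green, blue); there is no depth.
- ctrl.camera_info(name): a dict with "mtx" (3x3 intrinsics, pixels), "R" (3x3) and "t" (3): a world point X has camera coordinates R X + t. Camera axes: x right, y down, z forward; pixel columns grow to the right and rows downward; lengths in m; the calibration is good to about 2 mm. A picture is of the moment at which its call begins: read the wrist's pose just before it. camera_info takes no time and is no camera call; for the wrist camera it gives the pose at the moment of the call.
- ctrl.finish_job(): hands the job in, once; it reports no verdict.
The state is a dict: "t": time; "q": joint angles; "dq": joint speeds; "effort": joint torques, N m; "tool_pos": TCP position; "tool_rot": TCP orientation; "contact_force": force on the tool from outside, world axes, zero at the start; "wrist_torque": the same for the moment, N m; "opening": finger opening in m.
Only numpy, scipy, OpenCV 4.12 (cv2) and the standard library are available. Lean on these libraries where they do the work, as an engineer would, in place of code of your own. Each camera call takes 0.05 s, during which the arm holds its last target.

## Task

One of the three round filter retainers in the filter block stands proud of the block's top, resting on the spring catches of its pocket. Take the pusher with the narrow foot from the tool tray, by its handle, and with it (not with the fingers) press that retainer straight down until it snaps under the catches and rests on the pocket's floor like the other two. Then stand the narrow pusher upright in the tool tray again, let go, and leave the other pusher, the other retainers and everything else on the bench as they are.

Things in the scene. Friction and masses are not known exactly. Their poses are not given: they have to be found in the camera images.
- block_top (a point): centre of the top face of the filter block, an aluminium block 64 x 172 x 38 high, fixed to the bench on an 8 mm thick dark base plate of 84 x 206. z up, y along the block's row of three pockets, x across it
- pocket_0 (a point): centre of the mouth of pocket 0, level with the block's top; the pockets lie on the block's y axis at -56 mm from its centre. Each is a round recess, 34 across, 24 deep, flat floor, with three spring-loaded ball catches in its wall, 9 below the top, that stick out 2.6 mm
- pocket_1 (a point): centre of the mouth of pocket 1, level with the block's top; the pockets lie on the block's y axis at 0 mm from its centre. Each is a round recess, 34 across, 24 deep, flat floor, with three spring-loaded ball catches in its wall, 9 below the top, that stick out 2.6 mm
- pocket_2 (a point): centre of the mouth of pocket 2, level with the block's top; the pockets lie on the block's y axis at 56 mm from its centre. Each is a round recess, 34 across, 24 deep, flat floor, with three spring-loaded ball catches in its wall, 9 below the top, that stick out 2.6 mm
- retainer_proud_top (a point): centre of the top of the retainer to be pressed: a grey disc, 32 across, 12 thick, raised rim, dark middle. It starts on the catches of any one pocket, its top 4.6 mm above the block's top. It gives way at 5 to 15 N and drags with up to that force until it is on the floor, so press it all the way: its top is then 12 mm below the block's top (16.6 mm travel) and the catches hold it. z up
- retainer_seated_1_top (a point): centre of the top of another retainer, the same but already home: its top 12 mm below the block's top
- retainer_seated_2_top (a point): centre of the top of the third retainer, likewise home
- pusher_narrow_mid (a point): centre, half-way up (55 mm above the foot's underside), of the narrow pusher: 110 tall, standing upright on the tray's floor; a round dark handle, 22 across, from 24 to 110 above the underside, on a steel foot that is 26 across and 18 high (tapering up to the handle), so it enters the 34 mm pockets. 0.15 kg nominal. z along its axis, up to the handle
- pusher_wide_mid (a point): centre, half-way up (55 mm), of the other pusher in the tray: the same handle and height, but the foot is 44 across, too wide for the pockets. It stands about 90 mm from the narrow one; which is at which end of the tray varies
- tray_floor (a point): centre of the floor of the tool tray, a fixed grey tray of 120 x 180, walls 4 thick and 12 high over the bench, its floor 4 mm over the bench. z up, y along its length, x across it, away from the robot at yaw 0. The pushers start on the line x = +15 mm of this frame, the pen lies along x = -40 mm
- pen: white pen, 145 x 11 x 9, lying at the near side of the tool tray (sizes in mm); a bystander. Origin at the centre of its underside
- marker: marker pen with a dark cap, 140 x 13 x 15, lying near the bench's front edge (sizes in mm); a bystander. Origin at the centre of its underside
- pouch: flat foil pouch, 98 x 62 x 7, near the bench's front edge (sizes in mm); a bystander. Origin at the centre of its underside
- cassette: flat white test cassette, 70 x 20 x 5, near the bench's front edge (sizes in mm); a bystander. Origin at the centre of its underside
- timer: white lab timer with a display, 42 x 70 x 64, behind the work (sizes in mm); a bystander. Origin at the centre of its underside
- tape: roll of tape lying flat, 98 across, 25 high, behind the work (sizes in mm); a bystander. Origin at the centre of its underside
- vial: small reagent bottle, 29 across, 56 high, behind the work (sizes in mm); a bystander. Origin at the centre of its underside
There are look-alikes about, which are no part of the job. Leave any white look-alike of the part that bears pusher_narrow_mid alone.

How it is judged:
By the outcome, as a careful person would: the job done as asked, in the order asked, and still so for the second after the job is handed in, with the robot touching nothing.
It also fails if it takes over 48 s, if anything falls off the work surface, if the arm or the gripper's body presses on something with over 40 N, if the wrist force passes 120 N, or if a joint passes its speed limit or range.

## Working session

There is one attempt and no reset: what is moved stays moved. The work goes in short steps, Python scripts to look and compute and a tool call to move; the robot and the scene stay as the last step left them, time stands still between calls to the robot, and variables do not carry over. Pictures are saved under pics/ and viewed, and the job is handed in when it is done.

Besides the shell and the picture viewer there is one more tool, called after ">>>" in YAML: its name, and indented under it one key for each argument. send_rows: Moves the arm, as the interface text tells. Its arguments: {"type":"object","properties":{"series":{"type":"array"},"squeeze":{"type":"number"}},"required":["series"]}

```bash
ls; mkdir -p pics; python3 - <<'E'
from station import ctrl
import cv2,numpy as np
print(ctrl.get_obs())
for n in ("scene","top","wrist"):
    i=ctrl.camera_info(n); print(n,{k:np.round(v,4).tolist() for k,v in i.items() if k in("mtx","R","t")})
    cv2.imwrite(f"pics/{n}0.png",ctrl.get_image(n)[:,:,::-1])
E
```

```text
pics
{'t': 0.0, 'q': array([-1.35697564e+00,  5.33246529e-02,  1.61428289e+00, -2.60338952e-06,
        1.47597590e+00, -1.19026322e-01]), 'dq': array([-0.00081992, -0.00125225,  0.00082233,  0.00096322, -0.00087131,
       -0.00080483]), 'effort': array([ 1.57390873e-04, -3.93684912e+01, -3.70175242e+01, -8.83266648e-05,
        7.11389715e-03,  6.76430176e-06]), 'tool_pos': array([ 0.20406761, -0.5901226 ,  0.24108959]), 'tool_rot': array([-3.09622594e+00, -5.20095718e-01,  1.52131133e-04]), 'contact_force': array([ 0.41747295, -0.12805292, -0.31349216]), 'wrist_torque': array([-0.06040204,  0.00102895, -0.00472849]), 'opening': 0.08568150553312923}
scene {'mtx': [[448.3093, 0.0, 316.1797], [0.0, 448.3093, 233.929], [0.0, 0.0, 1.0]], 'R': [[-0.0904, -0.9959, 0.006], [-0.4906, 0.0393, -0.8705], [0.8667, -0.0816, -0.4921]], 't': [0.071, 0.3367, 0.7402]}
top {'mtx': [[464.281, 0.0, 316.6737], [0.0, 464.281, 241.4199], [0.0, 0.0, 1.0]], 'R': [[0.0232, -0.9995, -0.0196], [-0.9912, -0.0204, -0.1309], [0.1305, 0.0225, -0.9912]], 't': [0.0177, 0.5406, 1.0046]}
wrist {'mtx': [[358.625, 0.0, 318.8292], [0.0, 358.625, 238.2076], [0.0, 0.0, 1.0]], 'R': [[0.3259, -0.9454, -0.0012], [-0.8933, -0.3083, 0.327], [-0.3095, -0.1055, -0.945]], 't': [-0.626, -0.0415, 0.3816]}
```

View pics/scene0.png

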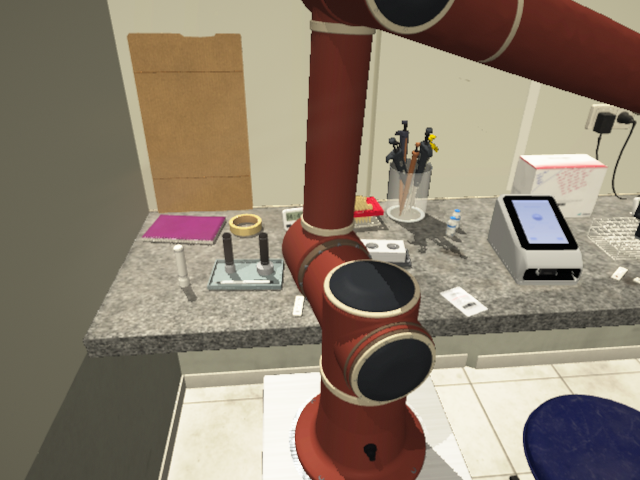

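View pics/top0.png

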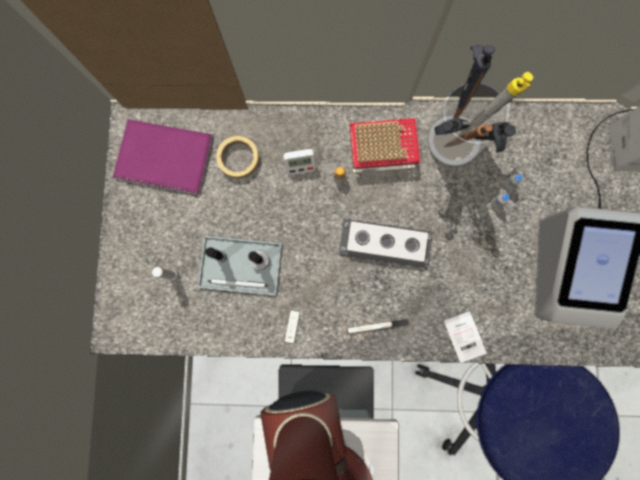

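View pics/wrist0.png

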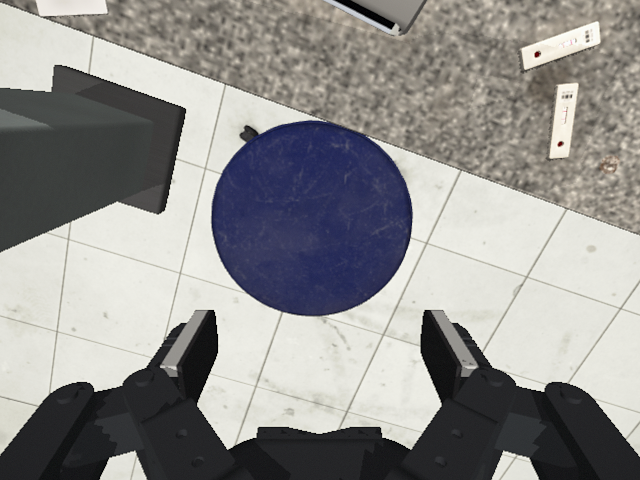

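The top view shows the tray around (240,267), the block around (387,242), two dark pushers at about (215,254) and (257,258), and a white look-alike at (157,272). I'll enlarge these.

```bash
python3 - <<'E'
import cv2,numpy as np
t=cv2.imread("pics/top0.png");s=cv2.imread("pics/scene0.png")
def c(im,x,y,w,h,k): return cv2.resize(im[y:y+h,x:x+w],None,fx=k,fy=k,interpolation=cv2.INTER_CUBIC)
a=c(t,190,225,100,75,4);b=c(t,335,210,100,75,4)
d=c(s,165,225,130,75,4)
cv2.imwrite("pics/c1.png",np.hstack([a,b]));cv2.imwrite("pics/c2.png",d)
E
```

```text
(no output)
```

View pics/c1.png

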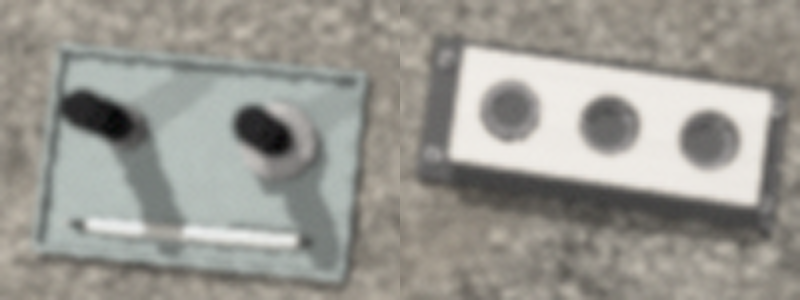

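View pics/c2.png

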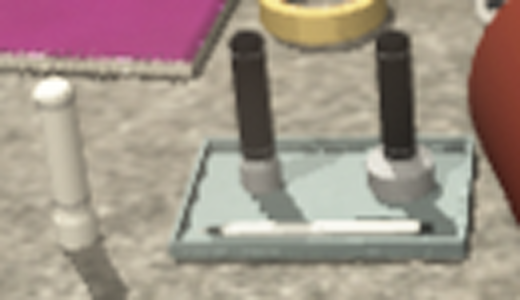

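The dark pusher at top (215,254) has a narrow foot. The one at (257,258) has a wide foot, and (157,272) is the white look-alike outside the tray. So the narrow pusher is the one at the left (+y) end of the tray. Next: rough positions.

```bash
cat > h.py <<'E'
import numpy as np,cv2
from scipy.spatial.transform import Rotation as Ro
def ray(i,px):
    d=np.linalg.inv(i["mtx"])@np.array([px[0],px[1],1.]); R=np.array(i["R"]);C=-R.T@np.array(i["t"]); return C,R.T@d
def plane(i,px,z):
    C,d=ray(i,px); return C+d*(z-C[2])/d[2]
def proj(i,X):
    p=np.array(i["mtx"])@(np.array(i["R"])@np.array(X)+np.array(i["t"])); return p[:2]/p[2]
def tri(rays):
    A=np.zeros((3,3));b=np.zeros(3);res=[]
    for C,d in rays:
        d=d/np.linalg.norm(d);P=np.eye(3)-np.outer(d,d);A+=P;b+=P@C
    X=np.linalg.solve(A,b)
    for C,d in rays:
        d=d/np.linalg.norm(d);res.append(np.linalg.norm((np.eye(3)-np.outer(d,d))@(X-C)))
    return X,res
def delta(o,pos,yaw=None):
    """shift in tool axes cm and turn rad to go to pos with tool down; yaw = angle of tool x axis in world"""
    R=Ro.from_rotvec(o["tool_rot"]); d=R.inv().apply(np.array(pos)-o["tool_pos"])*100
    w=None
    if yaw is not None:
        T=np.array([[np.cos(yaw),np.sin(yaw),0],[np.sin(yaw),-np.cos(yaw),0],[0,0,-1]])
        w=(R.inv()*Ro.from_matrix(T)).as_rotvec()
    return d,w
def toolaxes(o):
    return Ro.from_rotvec(o["tool_rot"]).as_matrix()
E
python3 - <<'E'
from h import *
from station import ctrl
i=ctrl.camera_info("top")
g=lambda x,y,ox,oy:(ox+x/4,oy+y/4)
for n,p,z in [("tray TL",(60,48),.012),("TR",(365,73),.012),("BR",(348,285),.012),("BL",(38,252),.012),("nfoot",(128,122),.004),("ntop",(75,104),.114),("wtop",(250,122),.114),("wfoot",(280,142),.015)]:
    print(n,plane(i,g(*p,190,225),z).round(3))
for n,p,z in [("p a",(510,110),.046),("p b",(609,124),.046),("p c",(710,139),.046),("TL",(463,46),.046),("TR",(773,90),.046),("BR",(760,205),.046),("BL",(451,160),.046)]:
    print(n,plane(i,g(p[0]-400,p[1],335,210),z).round(3))
o=ctrl.get_obs();print(toolaxes(o).round(3)); print(np.linalg.norm(o["tool_pos"]))
w=ctrl.camera_info("wrist");C,d=ray(w,(320,240));print("wcam",C,d)
E
```

```text
tray TL [0.548 0.288 0.012]
TR [0.537 0.111 0.012]
BR [0.416 0.117 0.012]
BL [0.431 0.294 0.012]
nfoot [0.507 0.248 0.004]
ntop [0.505 0.251 0.114]
wtop [0.498 0.16  0.114]
wfoot [0.496 0.158 0.015]
p a [ 0.55  -0.072  0.046]
p b [ 0.543 -0.127  0.046]
p c [ 0.536 -0.182  0.046]
TL [ 0.585 -0.046  0.046]
TR [ 0.564 -0.217  0.046]
BR [ 0.5   -0.21   0.046]
BL [ 0.521 -0.04   0.046]
[[ 0.945  0.327 -0.   ]
 [ 0.327 -0.945  0.002]
 [ 0.    -0.002 -1.   ]]
0.6695325600408284
wcam [ 0.28507688 -0.56438725  0.37364074] [-0.31287473 -0.11041527 -0.94337347]
```

>>> send_rows:
  series:
    - {"tx": 4.9,"ty": -3.2}
    - {"tx": 4.9,"ty": -3.2}
    - {"tx": 4.9,"ty": -3.2}
    - {"tx": 4.9,"ty": -3.2}
    - {"tx": 4.9,"ty": -3.2}

```text
invalid input at $.series[0]: expected keys tx, ty, tz, wx, wy, wz, jaw
```

>>> send_rows:
  series:
    - {"tx": 4.9,"ty": -3.2}
    - {"tx": 4.9,"ty": -3.2}
    - {"tx": 4.9,"ty": -3.2}
    - {"tx": 4.9,"ty": -3.2,"wz": 0.16}
    - {"tx": 3,"ty": -4.0,"wz": 0.16}

```text
invalid input at $.series[0]: expected keys tx, ty, tz, wx, wy, wz, jaw
```

```bash
python3 - <<'E'
from h import *
from station import ctrl
o=ctrl.get_obs(); print(o["t"],o["tool_pos"],toolaxes(o)[:,0],o["dq"].round(2),delta(o,(.55,-.127,.24),-.12))
E
```

```text
0.15 [ 0.20411486 -0.59022945  0.24133001] [9.45118897e-01 3.26726513e-01 2.36776237e-04] [ 0.   -0.   -0.01 -0.   -0.    0.  ] (array([ 47.82516079, -32.47942546,   0.19775525]), array([-1.67046242e-03,  1.39756642e-04,  4.52838021e-01]))
```

All keys are required.

>>> send_rows:
  series:
    - {"tx": 4.9,"ty": -3.2,"tz": 0,"wx": 0,"wy": 0,"wz": 0,"jaw": 0}
    - {"tx": 4.9,"ty": -3.2,"tz": 0,"wx": 0,"wy": 0,"wz": 0,"jaw": 0}
    - {"tx": 4.9,"ty": -3.2,"tz": 0,"wx": 0,"wy": 0,"wz": 0,"jaw": 0}
    - {"tx": 4.9,"ty": -3.2,"tz": 0,"wx": 0,"wy": 0,"wz": 0,"jaw": 0}
    - {"tx": 4.9,"ty": -3.2,"tz": 0,"wx": 0,"wy": 0,"wz": 0,"jaw": 0}

```text
t: 0.78
tool_pos: [0.3857, -0.3549, 0.2394]
tool_rot: [-3.096, -0.507, 0.0]
contact_force: [1.3, -1.2, -0.1]
opening: 0.0852
```

```bash
cat > st.py <<'E'
from h import *
from station import ctrl
import sys
o=ctrl.get_obs(); a=[float(v) for v in sys.argv[1:]]
print(o["t"],o["tool_pos"].round(4),toolaxes(o)[:,0].round(3),toolaxes(o)[:,2].round(3),"op",round(o["opening"],4),"F",o["contact_force"].round(1))
if len(a)>=3:
    d,w=delta(o,a[:3],a[3] if len(a)>3 else None);print(d.round(2),None if w is None else w.round(3))
E
python3 st.py .55 -.127 .24 -.12
```

```text
0.775 [ 0.3857 -0.3549  0.2394] [0.948 0.319 0.   ] [-0.001  0.004 -1.   ] op 0.0852 F [ 1.3 -1.2 -0.1]
[ 2.284e+01 -1.637e+01  2.000e-02] [-0.004  0.     0.445]
```

>>> send_rows:
  series:
    - {"tx": 4.8,"ty": -3.4,"tz": 0,"wx": 0,"wy": 0,"wz": 0.15,"jaw": 0}
    - {"tx": 4.2,"ty": -4.1,"tz": 0,"wx": 0,"wy": 0,"wz": 0.15,"jaw": 0}
    - {"tx": 3.5,"ty": -4.6,"tz": 0,"wx": 0,"wy": 0,"wz": 0.15,"jaw": 0}
    - {"tx": 2.9,"ty": -5.0,"tz": 0,"wx": 0,"wy": 0,"wz": 0,"jaw": 0}
    - {"tx": 1.4,"ty": -3.0,"tz": 0,"wx": 0,"wy": 0,"wz": 0,"jaw": 0}

```text
t: 1.4
tool_pos: [0.5469, -0.1304, 0.239]
tool_rot: [-3.13, 0.218, 0.002]
contact_force: [-0.5, -0.1, 0.4]
opening: 0.0853
```

```bash
python3 - <<'E'
from h import *
from station import ctrl
import pickle
o=ctrl.get_obs(); i=ctrl.camera_info("wrist");im=ctrl.get_image("wrist");
print(o["t"],o["tool_pos"],toolaxes(o)[:,0],abs(o["dq"]).max())
cv2.imwrite("pics/w1.png",im[:,:,::-1]);pickle.dump(i,open("w1.pkl","wb"))
E
```

```text
1.4 [ 0.54692176 -0.13039697  0.23904506] [ 0.9903694  -0.13844312 -0.00139873] 0.49537010654244085
```

View pics/w1.png

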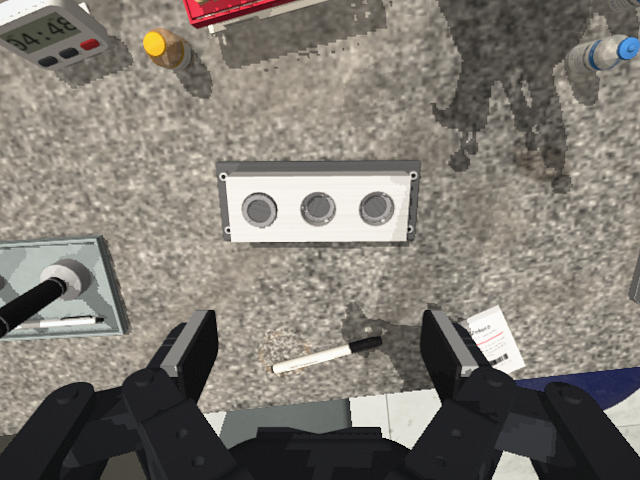

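```bash
python3 - <<'E'
from h import *
from station import ctrl
import pickle
o=ctrl.get_obs(); i=ctrl.camera_info("wrist");im=ctrl.get_image("wrist");
print(o["t"],o["tool_pos"],toolaxes(o)[:,0],abs(o["dq"]).max())
cv2.imwrite("pics/w2.png",im[:,:,::-1]);pickle.dump(i,open("w2.pkl","wb"))
c=cv2.resize(im[150:250,210:430,::-1],None,fx=3.6,fy=3.6,interpolation=cv2.INTER_CUBIC);cv2.imwrite("pics/w2c.png",c)
E
```

```text
1.45 [ 0.54809046 -0.12783308  0.23895734] [ 9.90677895e-01 -1.36223878e-01 -6.03272229e-04] 0.09584333642493123
```

View pics/w2c.png

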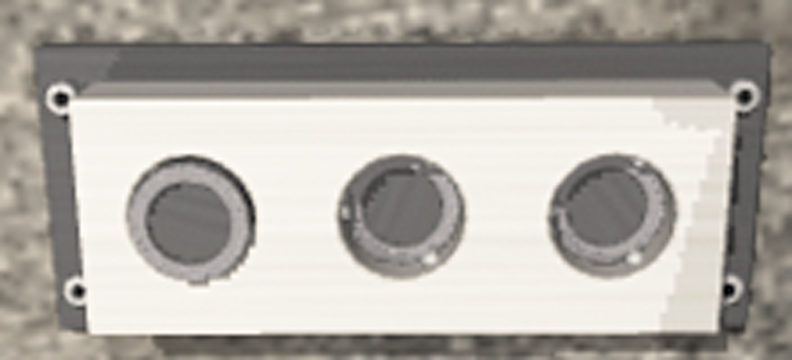

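The left one (w2 px about (263,212), the +y pocket) is proud. Its full rim is visible and shifted outward, with no catch balls showing, while the balls show in the other two. Moving towards the tray, with a second view on the way.

>>> send_rows:
  series:
    - {"tx": -2.2,"ty": -5.6,"tz": 0,"wx": 0,"wy": 0,"wz": 0,"jaw": 0}
    - {"tx": -2.2,"ty": -5.6,"tz": 0,"wx": 0,"wy": 0,"wz": 0,"jaw": 0}
    - {"tx": -2.2,"ty": -5.6,"tz": 0,"wx": 0,"wy": 0,"wz": 0,"jaw": 0}
    - {"tx": 0,"ty": 0,"tz": 0,"wx": 0,"wy": 0,"wz": 0,"jaw": 0}

```text
t: 2.0
tool_pos: [0.5025, 0.0469, 0.2384]
tool_rot: [-3.13, 0.22, 0.005]
contact_force: [-0.6, 0.1, -0.0]
opening: 0.0857
```

```bash
python3 - <<'E'
from h import *
from station import ctrl
import pickle
o=ctrl.get_obs(); i=ctrl.camera_info("wrist");im=ctrl.get_image("wrist");
print(o["t"],o["tool_pos"],toolaxes(o)[:,0],abs(o["dq"]).max())
cv2.imwrite("pics/w3.png",im[:,:,::-1]);pickle.dump(i,open("w3.pkl","wb"))
E
```

```text
2.0 [0.50248186 0.04686021 0.2384219 ] [ 0.99017721 -0.13977984 -0.00326857] 0.05341657137746481
```

View pics/w3.png

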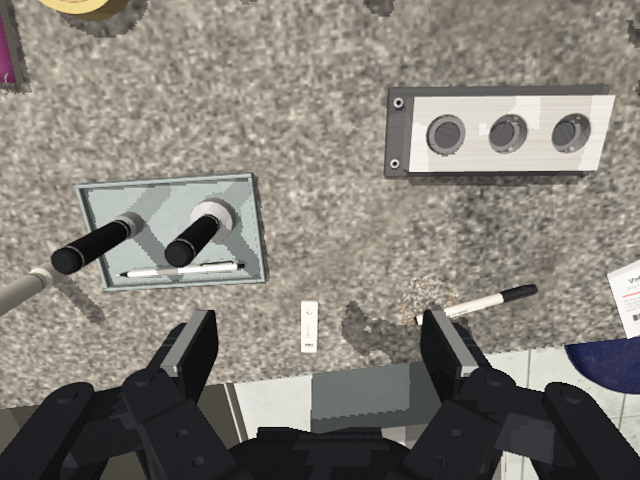

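w3 shows the block at (510,133), with the proud retainer at about (446,134), and the tray with the narrow pusher at left: handle top (66,260), foot (134,222). Now measuring across w2 and w3.

```bash
python3 - <<'E'
from h import *
import pickle
I={n:pickle.load(open(n+".pkl","rb")) for n in("w2","w3")}
roi={"w2":(205,150,225,100),"w3":(380,80,245,110)}
D={}
for n in I:
    im=cv2.imread(f"pics/{n}.png");x,y,w,h=roi[n]
    c=im[y:y+h,x:x+w]; k=6;c=cv2.resize(c,None,fx=k,fy=k,interpolation=cv2.INTER_CUBIC)
    g=cv2.cvtColor(c,cv2.COLOR_BGR2GRAY)
    m=(g>195).astype(np.uint8)*255
    m=cv2.morphologyEx(m,cv2.MORPH_OPEN,np.ones((19,19)))
    cs,hi=cv2.findContours(m,cv2.RETR_CCOMP,cv2.CHAIN_APPROX_NONE)
    big=max(range(len(cs)),key=lambda j:cv2.contourArea(cs[j]))
    hull=cv2.convexHull(cs[big]);ap=cv2.approxPolyDP(hull,25,True)[:,0]
    f=lambda p:(np.array(p)+.5)/k-.5+[x,y]
    print(n,"corners",[f(p).round(1).tolist() for p in ap])
    hs=[]
    for j in range(len(cs)):
        if hi[0][j][3]==big and cv2.contourArea(cs[j])>2000:
            e=cv2.fitEllipse(cs[j]);hs.append((f(e[0]),np.array(e[1])/k));cv2.ellipse(c,e,(0,0,255),1)
    hs.sort(key=lambda a:a[0][0]);print([(a.round(1).tolist(),b.round(1).tolist()) for a,b in hs]);D[n]=(ap,hs)
    # dark middles
    md=((g>70)&(g<118)).astype(np.uint8)*255
    cv2.drawContours(c,[ap[:,None]],-1,(0,255,0),1)
    cv2.imwrite(f"pics/{n}s.png",cv2.resize(c,(790,int(790*h/w))))
    for a,b in hs: print(n,"z=.046",plane(I[n],a,.046).round(4),"z=.0506",plane(I[n],a,.0506).round(4))
for j in range(min(len(D["w2"][1]),len(D["w3"][1]))):
    print(j,tri([ray(I[n],D[n][1][j][0]) for n in I]))
E
```

```text
w2 corners [[413.4, 177.4], [408.1, 241.2], [234.4, 241.8], [229.4, 177.1]]
[([262.9, 210.4], [34.9, 37.7]), ([321.1, 209.7], [34.9, 36.3]), ([379.6, 209.5], [34.2, 37.0])]
w2 z=.046 [ 0.5558 -0.0763  0.046 ] z=.0506 [ 0.5569 -0.0772  0.0506]
w2 z=.046 [ 0.5491 -0.1303  0.046 ] z=.0506 [ 0.5503 -0.1304  0.0506]
w2 z=.046 [ 0.5419 -0.1845  0.046 ] z=.0506 [ 0.5432 -0.1839  0.0506]
w3 corners [[614.1, 95.1], [596.4, 169.4], [408.9, 170.9], [415.1, 96.9]]
[([445.3, 134.6], [39.2, 43.7]), ([507.8, 133.5], [36.8, 44.0]), ([570.9, 132.7], [35.6, 45.9])]
w3 z=.046 [ 0.5546 -0.0725  0.046 ] z=.0506 [ 0.555  -0.071   0.0506]
w3 z=.046 [ 0.5479 -0.1262  0.046 ] z=.0506 [ 0.5485 -0.1239  0.0506]
w3 z=.046 [ 0.5409 -0.1803  0.046 ] z=.0506 [ 0.5415 -0.1773  0.0506]
0 (array([ 0.55394882, -0.07482866,  0.03867322]), [np.float64(0.00013248929729673352), np.float64(0.00013248929729685322)])
1 (array([ 0.54703435, -0.13001421,  0.03816521]), [np.float64(7.22213781031161e-05), np.float64(7.222137810283531e-05)])
2 (array([ 0.53971857, -0.18547968,  0.03817286]), [np.float64(9.0992440256898e-06), np.float64(9.099244025624107e-06)])
```

View pics/w2s.png

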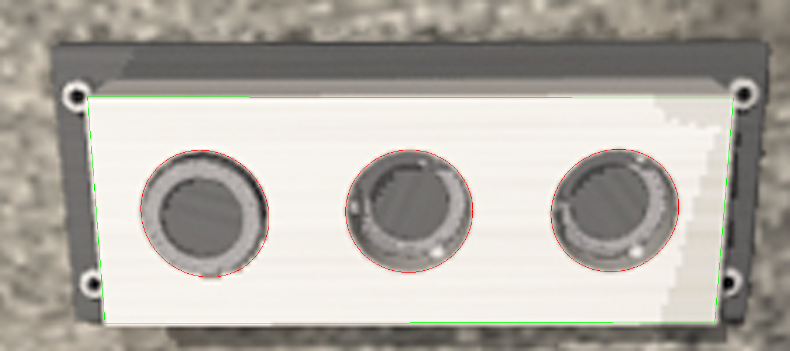

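View pics/w3s.png

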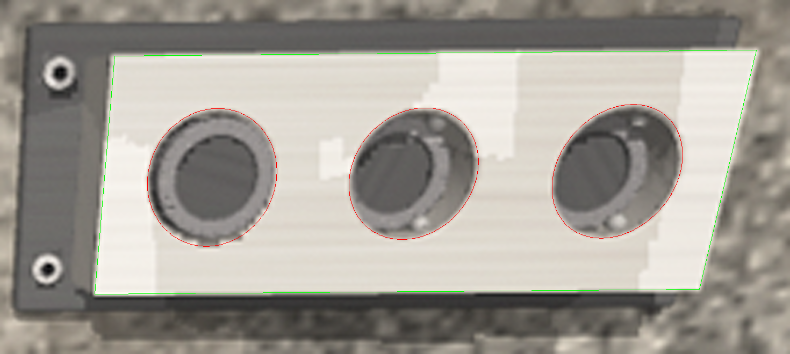

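```bash
python3 - <<'E'
from h import *
import pickle
from station import ctrl
I={n:pickle.load(open(n+".pkl","rb")) for n in("w2","w3")};I["top"]=ctrl.camera_info("top")
g=lambda p:(335-.375+(p[0]-400)/4,210-.375+p[1]/4)
P=[dict(w2=(262.9,210.4),w3=(445.3,134.6),top=g((510,110))),dict(w2=(321.1,209.7),w3=(507.8,133.5),top=g((609,124))),dict(w2=(379.6,209.5),w3=(570.9,132.7),top=g((710,139))),
dict(w2=(229.4,177.1),w3=(415.1,96.9),top=g((463,46))),dict(w2=(413.4,177.4),w3=(614.1,95.1),top=g((773,90))),dict(w2=(408.1,241.2),w3=(596.4,169.4),top=g((760,205))),dict(w2=(234.4,241.8),w3=(408.9,170.9),top=g((451,160))),
# bolts near left
dict(w2=(205+77*225/790,150+96*225/790),w3=(380+59*245/790,80+72*245/790)),dict(w2=(205+94*225/790,150+283*225/790),w3=(380+46*245/790,80+268*245/790))]
for p in P:
    for s in (["w2","w3"],["w2","w3","top"],["w2","top"],["w3","top"]):
        if all(n in p for n in s):
            X,r=tri([ray(I[n],p[n]) for n in s]);print(s,X.round(4),np.round(r,4),end=" ")
    print()
for z in(.036,.038,.042,.046):
    for n in I:
        q=[plane(I[n],p[n],z) for p in P[:3]];c=[plane(I[n],p[n],z) for p in P[3:7]]
        print(z,n,q[0][:2].round(4),"112:",np.linalg.norm(q[0]-q[2]).round(4),"172:",np.linalg.norm(c[0]-c[1]).round(4),np.linalg.norm(c[3]-c[2]).round(4),"64:",np.linalg.norm(c[0]-c[3]).round(4))
E
```

```text
['w2', 'w3'] [ 0.554  -0.0748  0.0387] [0.0001 0.0001] ['w2', 'w3', 'top'] [ 0.553  -0.0739  0.0361] [0.0006 0.0018 0.0022] ['w2', 'top'] [ 0.5524 -0.0728  0.0305] [0.0004 0.0004] ['w3', 'top'] [ 0.5527 -0.073   0.04  ] [0.0019 0.0019] 
['w2', 'w3'] [ 0.547  -0.1301  0.0381] [0.0001 0.0001] ['w2', 'w3', 'top'] [ 0.5462 -0.1293  0.0366] [0.0009 0.0015 0.0023] ['w2', 'top'] [ 0.5455 -0.1289  0.0305] [0.001 0.001] ['w3', 'top'] [ 0.5459 -0.1277  0.0406] [0.0017 0.0017] 
['w2', 'w3'] [ 0.5397 -0.1854  0.0382] [0. 0.] ['w2', 'w3', 'top'] [ 0.5389 -0.1849  0.0371] [0.0008 0.0013 0.002 ] ['w2', 'top'] [ 0.5382 -0.1852  0.0322] [0.001 0.001] ['w3', 'top'] [ 0.5387 -0.1836  0.0395] [0.0015 0.0015] 
['w2', 'w3'] [ 0.5892 -0.0499  0.0384] [0.0003 0.0003] ['w2', 'w3', 'top'] [ 0.5886 -0.0483  0.0356] [0.001  0.0024 0.0031] ['w2', 'top'] [ 0.5887 -0.0462  0.0272] [0.0008 0.0008] ['w3', 'top'] [ 0.5872 -0.0461  0.0481] [0.0022 0.0022] 
['w2', 'w3'] [ 0.5663 -0.2187  0.0391] [0.0001 0.0001] ['w2', 'w3', 'top'] [ 0.5661 -0.2185  0.039 ] [0.0003 0.0003 0.0006] ['w2', 'top'] [ 0.5659 -0.2187  0.0376] 
[... 767 characters left out ...]
 64: 0.0638
0.036 top [ 0.5519 -0.072 ] 112: 0.1123 172: 0.1747 0.1728 64: 0.0649
0.038 w2 [ 0.5539 -0.0747] 112: 0.1117 172: 0.1709 0.1714 64: 0.0639
0.038 w3 [ 0.5538 -0.0751] 112: 0.1113 172: 0.1709 0.172 64: 0.0635
0.038 top [ 0.5516 -0.0719] 112: 0.1121 172: 0.1743 0.1725 64: 0.0648
0.042 w2 [ 0.5549 -0.0755] 112: 0.1104 172: 0.1688 0.1693 64: 0.0631
0.042 w3 [ 0.5542 -0.0738] 112: 0.11 172: 0.1688 0.1699 64: 0.0627
0.042 top [ 0.551  -0.0716] 112: 0.1116 172: 0.1737 0.1718 64: 0.0645
0.046 w2 [ 0.5558 -0.0763] 112: 0.109 172: 0.1668 0.1672 64: 0.0624
0.046 w3 [ 0.5546 -0.0725] 112: 0.1087 172: 0.1668 0.1678 64: 0.0619
0.046 top [ 0.5504 -0.0713] 112: 0.1112 172: 0.173 0.1711 64: 0.0643
```

The heights agree across views. The block top triangulates to z≈0.038, and at that height the 112, 172 and 64 mm sizes come out right, so the 38 mm includes the base plate. Next, a close view of the pusher.

>>> send_rows:
  series:
    - {"tx": -0.8,"ty": -5.1,"tz": 0,"wx": 0,"wy": 0,"wz": 0,"jaw": 0}
    - {"tx": -0.8,"ty": -5.1,"tz": 0,"wx": 0,"wy": 0,"wz": 0,"jaw": 0}
    - {"tx": -0.8,"ty": -5.1,"tz": 0,"wx": 0,"wy": 0,"wz": 0,"jaw": 0}
    - {"tx": 0,"ty": 0,"tz": 0,"wx": 0,"wy": 0,"wz": 0,"jaw": 0}
    - {"tx": 0,"ty": 0,"tz": 0,"wx": 0,"wy": 0,"wz": 0,"jaw": 0}

```text
t: 2.68
tool_pos: [0.5049, 0.1948, 0.2381]
tool_rot: [3.13, -0.244, -0.002]
contact_force: [-0.8, -0.2, -0.2]
opening: 0.0857
```

```bash
python3 - <<'E'
from h import *
from station import ctrl
import pickle
o=ctrl.get_obs(); i=ctrl.camera_info("wrist");im=ctrl.get_image("wrist");
print(o["t"],o["tool_pos"],toolaxes(o)[:,0],abs(o["dq"]).max())
cv2.imwrite("pics/w4.png",im[:,:,::-1]);pickle.dump(i,open("w4.pkl","wb"))
E
```

```text
2.675 [0.50490266 0.19477561 0.2380921 ] [ 0.98788557 -0.15517761 -0.0014183 ] 0.008090872169942854
```

View pics/w4.png

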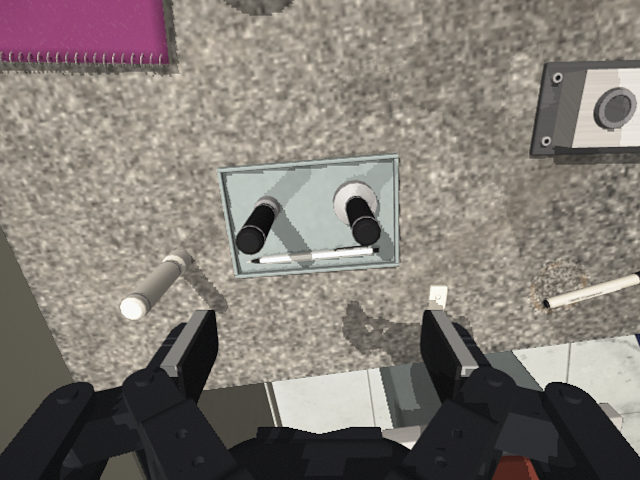

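```bash
python3 - <<'E'
import cv2,numpy as np
a=cv2.imread("pics/w4.png")[185:265,225:295];b=cv2.imread("pics/w3.png")[205:280,45:150]
f=lambda c:cv2.resize(c,None,fx=5,fy=5,interpolation=cv2.INTER_CUBIC)
a,b=f(a),f(b);h=max(a.shape[0],b.shape[0]);p=lambda c:cv2.copyMakeBorder(c,0,h-c.shape[0],0,0,0)
c=np.hstack([p(a),p(b)])[:,:800];c=cv2.convertScaleAbs(c,alpha=1.6,beta=20);cv2.imwrite("pics/p1.png",c);print(a.shape,b.shape)
E
```

```text
(400, 350, 3) (375, 525, 3)
```

View pics/p1.png

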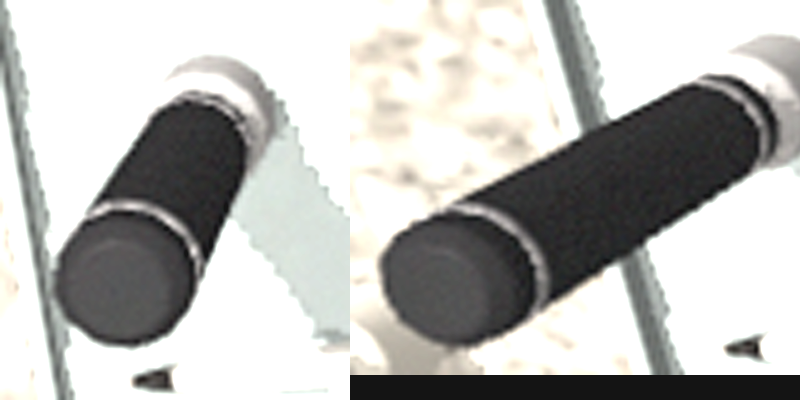

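```bash
python3 - <<'E'
from h import *
import pickle
from station import ctrl
I={n:pickle.load(open(n+".pkl","rb")) for n in("w3","w4")};I["top"]=ctrl.camera_info("top")
p=dict(w4=(249,241.6),w3=(62,262.2),top=(190-.375+75/4,225-.375+104/4))
for s in (["w3","w4"],["w3","w4","top"]): print(tri([ray(I[n],p[n]) for n in s]))
for n in p: print(n,plane(I[n],p[n],.114).round(4))
# foot underside centre estimate w4
for px in ((225+222/5,185+110/5),): print("foot~",plane(I["w4"],px,.018))
# retainer in w4
E
python3 st.py .505 .249 .20 -.15
```

```text
(array([0.50747102, 0.24618101, 0.11472304]), [np.float64(1.4342914455733802e-05), np.float64(1.4342914455701455e-05)])
(array([0.50606012, 0.25003103, 0.11037014]), [np.float64(0.00017493331201116024), np.float64(0.002647593535960081), np.float64(0.002798400530017768)])
w4 [0.5072 0.2464 0.114 ]
w3 [0.5073 0.2468 0.114 ]
top [0.5059 0.252  0.114 ]
foot~ [0.50936422 0.24268543 0.018     ]
2.725 [0.5049 0.1947 0.2381] [ 0.988 -0.156 -0.001] [-0.002 -0.001 -1.   ] op 0.0858 F [ 0.  -0.5 -0.4]
[-0.83 -5.38  3.8 ] [ 0.002  0.001 -0.006]
```

The pusher top triangulates to (0.507, 0.2465, 0.115); height 0.114 was expected, so that checks. Moving above it.

>>> send_rows:
  series:
    - {"tx": -0.6,"ty": -5.2,"tz": 0,"wx": 0,"wy": 0,"wz": 0,"jaw": 0}
    - {"tx": 0,"ty": 0,"tz": 0,"wx": 0,"wy": 0,"wz": 0,"jaw": 0}

```text
t: 2.98
tool_pos: [0.5087, 0.244, 0.2381]
tool_rot: [3.129, -0.256, -0.001]
contact_force: [0.4, -1.1, 0.8]
opening: 0.0856
```

```bash
python3 st.py .5073 .2465 .071 -.15
```

```text
2.975 [0.5087 0.244  0.2381] [ 0.987 -0.163 -0.001] [-0.001 -0.002 -1.   ] op 0.0856 F [ 0.4 -1.1  0.8]
[-0.17 -0.26 16.71] [ 0.002  0.001 -0.013]
```

>>> send_rows:
  series:
    - {"tx": -0.2,"ty": -0.3,"tz": 4,"wx": 0,"wy": 0,"wz": 0,"jaw": 0}
    - {"tx": 0,"ty": 0,"tz": 4,"wx": 0,"wy": 0,"wz": 0,"jaw": 0}
    - {"tx": 0,"ty": 0,"tz": 0,"wx": 0,"wy": 0,"wz": 0,"jaw": 0}

```text
t: 3.35
tool_pos: [0.5095, 0.2419, 0.1576]
tool_rot: [3.127, -0.266, 0.003]
contact_force: [-0.0, 0.1, 0.2]
opening: 0.0855
```

```bash
python3 st.py .5073 .2465 .071 -.15;python3 - <<'E'
from station import ctrl
import cv2
cv2.imwrite("pics/w5.png",ctrl.get_image("wrist")[:,:,::-1])
E
```

```text
3.35 [0.5095 0.2419 0.1576] [ 0.986 -0.169  0.002] [ 0.002 -0.004 -1.   ] op 0.0855 F [-0.   0.1  0.2]
[-0.31 -0.45  8.66] [ 0.003 -0.002 -0.02 ]
```

View pics/w5.png

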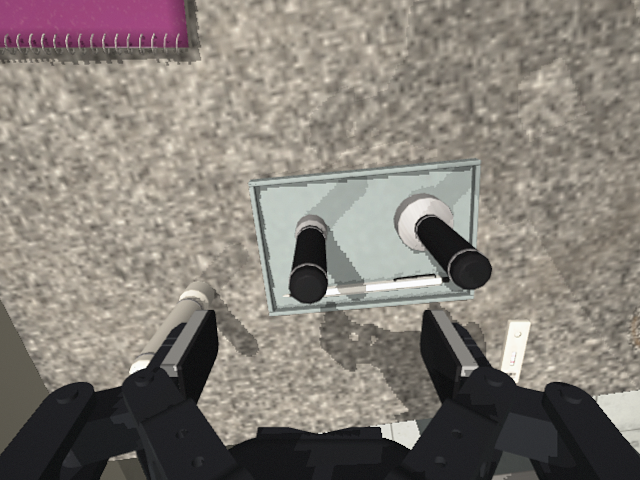

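```bash
python3 - <<'E'
from h import *
import pickle
i=pickle.load(open("w4.pkl","rb"))
print(plane(i,(133,308),.11),plane(i,(178,262),.01))
i=pickle.load(open("w4.pkl","rb"));print(plane(i,(367,230),.114))
E
```

```text
[0.46413762 0.35436642 0.11      ] [0.46281001 0.35459251 0.01      ]
[0.50238928 0.15688727 0.114     ]
```

>>> send_rows:
  series:
    - {"tx": -0.4,"ty": -0.6,"tz": 2,"wx": 0,"wy": 0,"wz": -0.02,"jaw": 0}
    - {"tx": 0,"ty": 0,"tz": 0,"wx": 0,"wy": 0,"wz": 0,"jaw": 0}

```text
t: 3.65
tool_pos: [0.5101, 0.2486, 0.1424]
tool_rot: [3.133, -0.235, 0.017]
contact_force: [-0.2, 0.8, -0.5]
opening: 0.0858
```

```bash
python3 st.py .5073 .2465 .071 -.15
```

```text
3.65 [0.5101 0.2486 0.1424] [ 0.989 -0.149  0.011] [ 0.011 -0.001 -1.   ] op 0.0858 F [-0.2  0.8 -0.5]
[-0.32  0.26  7.13] [-0.001 -0.011 -0.   ]
```

>>> send_rows:
  series:
    - {"tx": -0.3,"ty": 0.3,"tz": 1.5,"wx": 0,"wy": -0.011,"wz": 0,"jaw": 0}
    - {"tx": 0,"ty": 0,"tz": 0,"wx": 0,"wy": 0,"wz": 0,"jaw": 0}
    - {"tx": 0,"ty": 0,"tz": 0,"wx": 0,"wy": 0,"wz": 0,"jaw": 0}

```text
t: 4.03
tool_pos: [0.5078, 0.2464, 0.1283]
tool_rot: [-3.131, 0.235, -0.003]
contact_force: [-0.0, 0.5, 0.2]
opening: 0.0854
```

```bash
python3 st.py .5073 .2465 .071 -.15
```

```text
4.025 [0.5078 0.2464 0.1283] [ 0.989 -0.149  0.002] [ 0.002  0.002 -1.   ] op 0.0854 F [-0.   0.5  0.2]
[-0.06  0.01  5.73] [-0.002 -0.002  0.   ]
```

Centred. Descending with single 2 cm rows.

>>> send_rows:
  series:
    - {"tx": -0.1,"ty": 0,"tz": 2,"wx": 0,"wy": 0,"wz": 0,"jaw": 0}
    - {"tx": 0,"ty": 0,"tz": 2,"wx": 0,"wy": 0,"wz": 0,"jaw": 0}
    - {"tx": 0,"ty": 0,"tz": 1.5,"wx": 0,"wy": 0,"wz": 0,"jaw": 0}
    - {"tx": 0,"ty": 0,"tz": 0,"wx": 0,"wy": 0,"wz": 0,"jaw": 0}
    - {"tx": 0,"ty": 0,"tz": 0,"wx": 0,"wy": 0,"wz": 0,"jaw": 0}

```text
t: 4.65
tool_pos: [0.5064, 0.2467, 0.0694]
tool_rot: [-3.131, 0.234, -0.002]
contact_force: [1.1, 0.3, 0.2]
opening: 0.0854
```

```bash
python3 st.py .5073 .2465 .071 -.15
```

```text
4.65 [0.5064 0.2467 0.0694] [ 0.989 -0.149  0.001] [ 0.002  0.002 -1.   ] op 0.0854 F [1.1 0.3 0.2]
[ 0.09  0.01 -0.16] [-0.002 -0.001  0.001]
```

>>> send_rows:
  series:
    - {"tx": 0.1,"ty": 0,"tz": -0.1,"wx": 0,"wy": 0,"wz": 0,"jaw": 0.5}
    - {"tx": 0,"ty": 0,"tz": 0,"wx": 0,"wy": 0,"wz": 0,"jaw": 0.7}
    - {"tx": 0,"ty": 0,"tz": 0,"wx": 0,"wy": 0,"wz": 0,"jaw": 1}
    - {"tx": 0,"ty": 0,"tz": 0,"wx": 0,"wy": 0,"wz": 0,"jaw": 1}
    - {"tx": 0,"ty": 0,"tz": 0,"wx": 0,"wy": 0,"wz": 0,"jaw": 1}
  squeeze: 60

```text
t: 5.28
tool_pos: [0.509, 0.2471, 0.0727]
tool_rot: [-3.13, 0.234, -0.008]
contact_force: [0.9, 0.1, -1.1]
opening: 0.0208
```

>>> send_rows:
  series:
    - {"tx": 0,"ty": 0,"tz": 0,"wx": 0,"wy": 0,"wz": 0,"jaw": 1}
    - {"tx": 0,"ty": 0,"tz": 0,"wx": 0,"wy": 0,"wz": 0,"jaw": 1}
    - {"tx": 0,"ty": 0,"tz": 0,"wx": 0,"wy": 0,"wz": 0,"jaw": 1}

```text
t: 5.65
tool_pos: [0.5089, 0.2471, 0.0727]
tool_rot: [-3.13, 0.234, -0.008]
contact_force: [0.4, 0.3, -0.3]
opening: 0.0206
```

```bash
python3 st.py .5073 .2465 .071 -.15;python3 - <<'E'
from station import ctrl
import cv2
cv2.imwrite("pics/w6.png",ctrl.get_image("wrist")[:,:,::-1])
E
```

```text
5.65 [0.5089 0.2471 0.0727] [ 0.989 -0.149  0.005] [ 0.006  0.003 -1.   ] op 0.0206 F [ 0.4  0.3 -0.3]
[-0.16  0.08  0.17] [-0.004 -0.005  0.001]
```

View pics/w6.png

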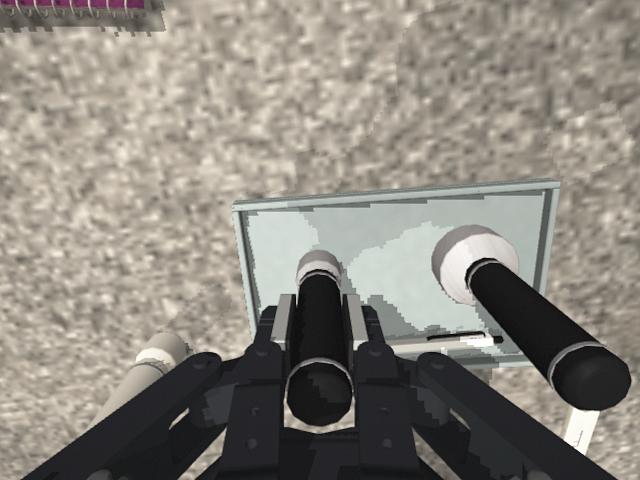

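Gripped: opening 20.6 mm on the 22 mm handle, TCP 68.7 mm above the underside. Lifting straight up.

>>> send_rows:
  series:
    - {"tx": 0,"ty": 0,"tz": -2,"wx": 0,"wy": 0,"wz": 0,"jaw": 1}
    - {"tx": 0,"ty": 0,"tz": -4,"wx": 0,"wy": 0,"wz": 0,"jaw": 1}
    - {"tx": 0,"ty": 0,"tz": -4,"wx": 0,"wy": 0,"wz": 0,"jaw": 1}
    - {"tx": 0,"ty": 0,"tz": -4,"wx": 0,"wy": 0,"wz": 0,"jaw": 1}
    - {"tx": 0,"ty": 0,"tz": 0,"wx": 0,"wy": 0,"wz": 0,"jaw": 1}

```text
t: 6.32
tool_pos: [0.5078, 0.2466, 0.2212]
tool_rot: [-3.129, 0.234, -0.01]
contact_force: [0.4, 0.7, -1.3]
opening: 0.0207
```

```bash
python3 st.py .5555 -.0745 .215 -.15
```

```text
6.325 [0.5078 0.2466 0.2212] [ 0.989 -0.149  0.006] [ 0.007  0.003 -1.   ] op 0.0207 F [ 0.4  0.7 -1.3]
[ 9.48 31.04  0.55] [-0.004 -0.006  0.001]
```

>>> send_rows:
  series:
    - {"tx": 1.6,"ty": 5.2,"tz": 0,"wx": 0,"wy": -0.006,"wz": 0,"jaw": 1}
    - {"tx": 1.6,"ty": 5.2,"tz": 0,"wx": 0,"wy": 0,"wz": 0,"jaw": 1}
    - {"tx": 1.6,"ty": 5.2,"tz": 0,"wx": 0,"wy": 0,"wz": 0,"jaw": 1}
    - {"tx": 1.6,"ty": 5.2,"tz": 0,"wx": 0,"wy": 0,"wz": 0,"jaw": 1}
    - {"tx": 1.6,"ty": 5.2,"tz": 0,"wx": 0,"wy": 0,"wz": 0,"jaw": 1}

```text
t: 6.95
tool_pos: [0.5469, -0.0261, 0.2174]
tool_rot: [-3.129, 0.22, 0.005]
contact_force: [0.6, -0.2, -1.8]
opening: 0.0202
```

```bash
python3 st.py .5555 -.0745 .215 -.15
```

```text
6.95 [ 0.5469 -0.0261  0.2174] [ 0.99  -0.14  -0.004] [-0.003  0.005 -1.   ] op 0.0202 F [ 0.6 -0.2 -1.8]
[1.53 4.68 0.21] [-0.005  0.004  0.009]
```

>>> send_rows:
  series:
    - {"tx": 1.5,"ty": 4.4,"tz": 0,"wx": 0,"wy": 0,"wz": 0,"jaw": 1}
    - {"tx": 0,"ty": 0,"tz": 2,"wx": -0.004,"wy": 0.004,"wz": 0,"jaw": 1}
    - {"tx": 0,"ty": 0,"tz": 2,"wx": 0,"wy": 0,"wz": 0,"jaw": 1}
    - {"tx": 0,"ty": 0,"tz": 0,"wx": 0,"wy": 0,"wz": 0,"jaw": 1}
    - {"tx": 0,"ty": 0,"tz": 0,"wx": 0,"wy": 0,"wz": 0,"jaw": 1}

```text
t: 7.58
tool_pos: [0.5531, -0.0759, 0.1721]
tool_rot: [-3.132, 0.229, 0.009]
contact_force: [0.4, 0.5, -1.2]
opening: 0.0206
```

```bash
python3 st.py .5555 -.0745 .13 -.15;python3 - <<'E'
from station import ctrl
import cv2,pickle
i=ctrl.camera_info("wrist");pickle.dump(i,open("w7.pkl","wb"))
cv2.imwrite("pics/w7.png",ctrl.get_image("wrist")[:,:,::-1])
im=ctrl.get_image("top")[:,:,::-1]
cv2.imwrite("pics/t7.png",cv2.resize(im[190:290,330:450],None,fx=6,fy=6,interpolation=cv2.INTER_CUBIC))
E
```

```text
7.575 [ 0.5531 -0.0759  0.1721] [ 0.989 -0.145 -0.006] [-0.006  0.002 -1.   ] op 0.0206 F [ 0.4  0.5 -1.2]
[ 0.24 -0.17  4.21] [-0.001  0.006  0.004]
```

View pics/w7.png

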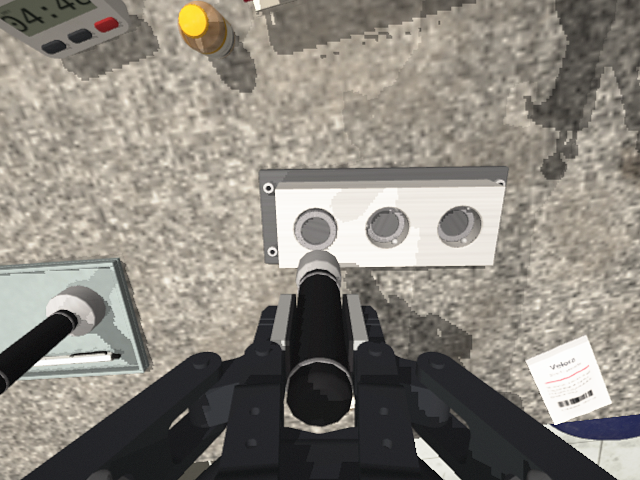

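View pics/t7.png

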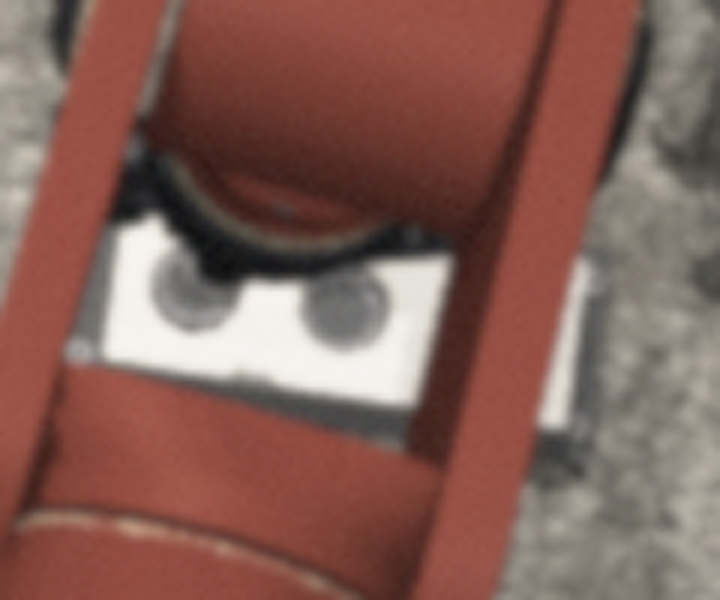

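```bash
python3 - <<'E'
from h import *
from station import ctrl
import pickle
i=pickle.load(open("w7.pkl","rb")); o=ctrl.get_obs();T=toolaxes(o);p=o["tool_pos"]
im=cv2.imread("pics/w7.png")
th=np.linspace(0,2*np.pi,73)
for ox in(-.002,0,.002):
  for zz in (.0687,):
    c=np.array([proj(i,p+T@np.array([ox+.013*np.cos(t),.013*np.sin(t),zz])) for t in th])
    print(ox,"x",c[:,0].min().round(1),c[:,0].max().round(1),"top",c[:,1].min().round(1))
c=im[235:300,280:360];k=8
g=cv2.resize(c,None,fx=k,fy=k,interpolation=cv2.INTER_CUBIC)
cc=np.array([proj(i,p+T@np.array([.013*np.cos(t),.013*np.sin(t),.0687])) for t in th])
cv2.polylines(g,[(((cc-[280,235]+.5)*k).astype(int))],True,(0,255,0),1)
cv2.imwrite("pics/f7.png",g)
# proud retainer/pocket
c=im[195:262,285:350];g=cv2.resize(c,None,fx=k,fy=k,interpolation=cv2.INTER_CUBIC)
for X,r,col in (((.5539,-.0750,.038),.017,(0,0,255)),((.5539,-.0750,.0426),.016,(0,255,0))):
    cc=np.array([proj(i,np.array(X)+[r*np.cos(t),r*np.sin(t),0]) for t in th]);cv2.polylines(g,[(((cc-[285,195]+.5)*k).astype(int))],True,col,1)
cv2.imwrite("pics/r7.png",g)
E
```

```text
-0.002 x 295.2 337.9 top 246.5
0 x 295.1 337.9 top 243.4
0.002 x 295.0 338.0 top 240.2
```

View pics/f7.png

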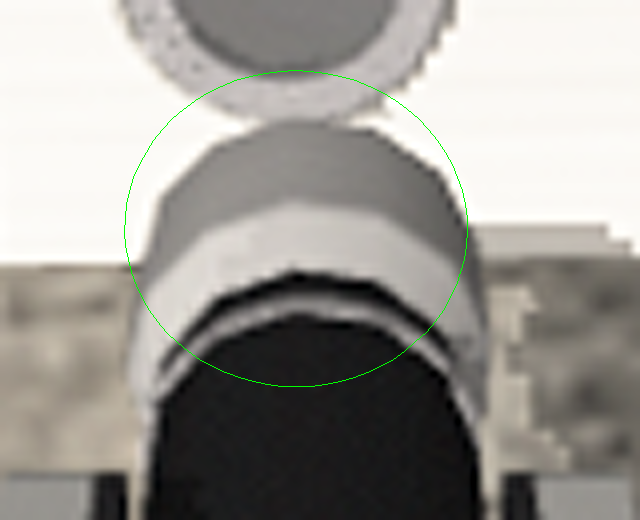

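View pics/r7.png

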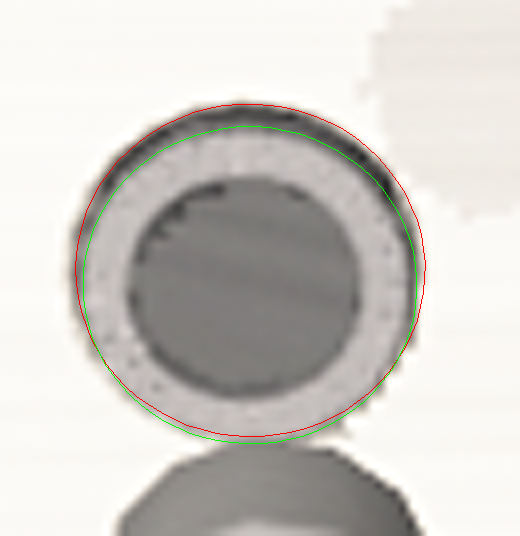

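```bash
python3 - <<'E'
from h import *
from station import ctrl
import pickle
i=pickle.load(open("w7.pkl","rb")); o=ctrl.get_obs();T=toolaxes(o);p=o["tool_pos"]
im=cv2.imread("pics/w7.png");th=np.linspace(0,2*np.pi,73)
c=im[235:435,270:370];k=3
c=cv2.convertScaleAbs(c,alpha=2,beta=25)
g=cv2.resize(c,None,fx=k,fy=k,interpolation=cv2.INTER_CUBIC);G=[]
for ox,oy in((0,0),(-.004,.001)):
  h=g.copy()
  for z,r in((.0687,.013),(.0507,.013),(.0447,.011),(-.0413,.011)):
    cc=np.array([proj(i,p+T@np.array([ox+r*np.cos(t),oy+r*np.sin(t),z])) for t in th])
    cv2.polylines(h,[(((cc-[270,235]+.5)*k).astype(int))],True,(0,255,0),1)
  G.append(h)
cv2.imwrite("pics/g7.png",np.hstack(G))
E
```

```text
(no output)
```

View pics/g7.png

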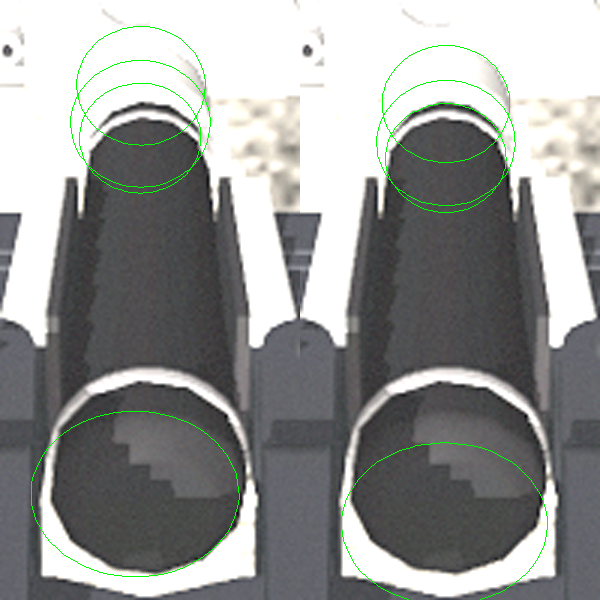

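The pre-drawn retainer circle (0.5539,-0.0750) matches the picture. The foot, seen by the same camera, sits about 3–4 mm to tool −x of the TCP, so I allow for that. Moving closer for a direct comparison.

```bash
python3 st.py .5570 -.0744 .122 -.15
```

```text
7.675 [ 0.5532 -0.076   0.1723] [ 0.989 -0.145 -0.006] [-0.005  0.002 -1.   ] op 0.0205 F [-0.3 -0.1 -1.5]
[ 0.39 -0.21  5.03] [-0.001  0.006  0.004]
```

>>> send_rows:
  series:
    - {"tx": 0.4,"ty": -0.2,"tz": 1.5,"wx": 0,"wy": 0.006,"wz": 0,"jaw": 1}
    - {"tx": 0,"ty": 0,"tz": 1.5,"wx": 0,"wy": 0,"wz": 0,"jaw": 1}
    - {"tx": 0,"ty": 0,"tz": 1.5,"wx": 0,"wy": 0,"wz": 0,"jaw": 1}
    - {"tx": 0,"ty": 0,"tz": 0,"wx": 0,"wy": 0,"wz": 0,"jaw": 1}
    - {"tx": 0,"ty": 0,"tz": 0,"wx": 0,"wy": 0,"wz": 0,"jaw": 1}

```text
t: 8.3
tool_pos: [0.5579, -0.0737, 0.1244]
tool_rot: [-3.132, 0.227, -0.002]
contact_force: [0.3, 0.5, -1.6]
opening: 0.0208
```

```bash
cat > look.py <<'E'
from h import *
from station import ctrl
import sys,pickle
n=sys.argv[1]
o=ctrl.get_obs();i=ctrl.camera_info("wrist");im=ctrl.get_image("wrist")[:,:,::-1].copy();cv2.imwrite(f"pics/{n}.png",im);pickle.dump(i,open(n+".pkl","wb"))
T=toolaxes(o);p=o["tool_pos"];th=np.linspace(0,2*np.pi,73)
X0,Y0,k=250,180,5
g=cv2.resize(im[Y0:Y0+110,X0:X0+140],None,fx=k,fy=k,interpolation=cv2.INTER_CUBIC)
def C(f,col):
    cc=np.array([proj(i,f(t)) for t in th]);cv2.polylines(g,[((cc-[X0,Y0]+.5)*k).astype(int)],True,col,1)
C(lambda t:np.array((.5539,-.0750,.038))+.017*np.array([np.cos(t),np.sin(t),0]),(0,0,255))
C(lambda t:p+T@np.array([-.003+.013*np.cos(t),.001+.013*np.sin(t),.0687]),(0,255,0))
C(lambda t:p+T@np.array([-.004+.013*np.cos(t),.001+.013*np.sin(t),.0687]),(255,0,0))
cv2.imwrite(f"pics/{n}g.png",g)
E
python3 st.py .5570 -.0744 .122 -.15; python3 look.py w8
```

```text
8.3 [ 0.5579 -0.0737  0.1244] [ 0.99  -0.144  0.001] [ 0.001  0.001 -1.   ] op 0.0208 F [ 0.3  0.5 -1.6]
[-0.08  0.08  0.24] [-0.001 -0.001  0.005]
```

View pics/w8g.png

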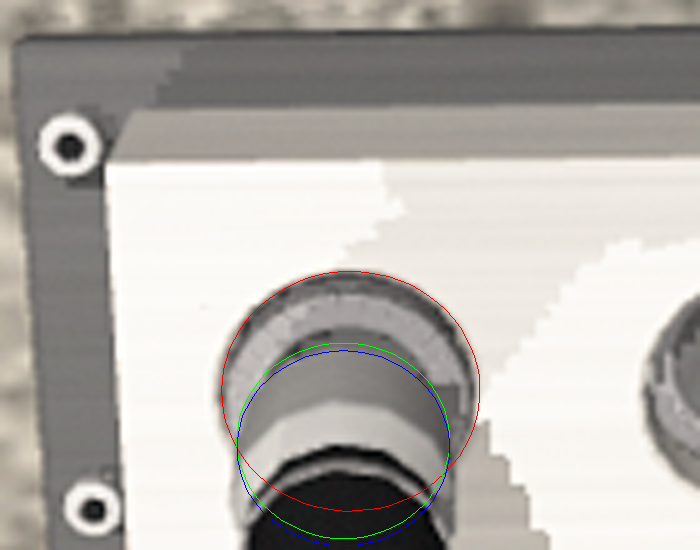

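>>> send_rows:
  series:
    - {"tx": 0,"ty": 0.1,"tz": 0.8,"wx": 0,"wy": 0,"wz": 0,"jaw": 1}
    - {"tx": 0,"ty": 0,"tz": 0,"wx": 0,"wy": 0,"wz": 0,"jaw": 1}
    - {"tx": 0,"ty": 0,"tz": 0,"wx": 0,"wy": 0,"wz": 0,"jaw": 1}

```text
t: 8.72
tool_pos: [0.5583, -0.075, 0.1169]
tool_rot: [-3.133, 0.227, -0.005]
contact_force: [-0.0, -0.1, -0.2]
opening: 0.0206
```

```bash
python3 st.py .5575 -.0744 .112 -.15; python3 look.py w9
```

```text
8.725 [ 0.5583 -0.075   0.1169] [ 0.99  -0.144  0.003] [ 0.003  0.    -1.   ] op 0.0206 F [-0.  -0.1 -0.2]
[-0.09 -0.05  0.49] [-0.001 -0.003  0.005]
```

View pics/w9g.png

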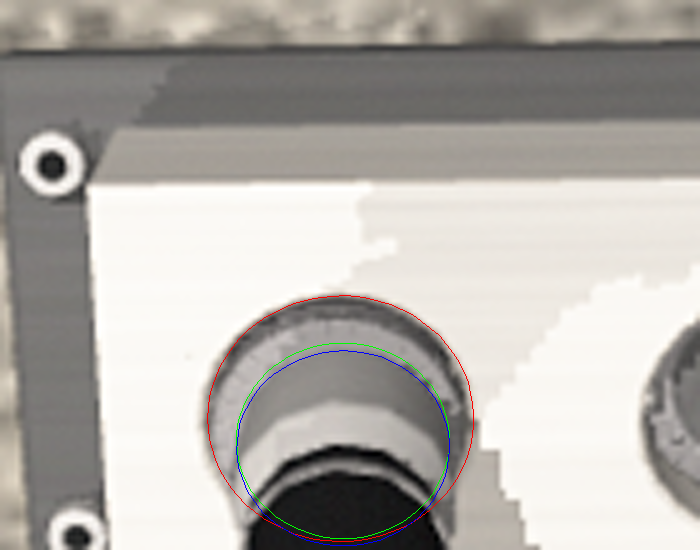

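>>> send_rows:
  series:
    - {"tx": -0.07,"ty": -0.05,"tz": 0.3,"wx": 0,"wy": -0.003,"wz": 0,"jaw": 1}
    - {"tx": 0,"ty": 0,"tz": 0.2,"wx": 0,"wy": 0,"wz": 0,"jaw": 1}
    - {"tx": 0,"ty": 0,"tz": 0.2,"wx": 0,"wy": 0,"wz": 0,"jaw": 1}
  squeeze: 90

```text
t: 9.15
tool_pos: [0.558, -0.0745, 0.1103]
tool_rot: [-3.133, 0.227, -0.001]
contact_force: [-1.5, 0.0, 6.3]
opening: 0.0204
```

```bash
python3 st.py .5575 -.0747 .0947 -.15
```

```text
9.15 [ 0.558  -0.0745  0.1103] [ 0.99  -0.144  0.001] [ 0.001  0.001 -1.   ] op 0.0204 F [-1.5  0.   6.3]
[-0.05  0.03  1.56] [-0.001 -0.001  0.005]
```

Contact at 6.3 N within 1 mm of the expected height, which confirms the block top at 0.038. Pressing on.

>>> send_rows:
  series:
    - {"tx": 0,"ty": 0,"tz": 0.3,"wx": 0,"wy": 0,"wz": 0,"jaw": 1}
    - {"tx": 0,"ty": 0,"tz": 0.4,"wx": 0,"wy": 0,"wz": 0,"jaw": 1}
    - {"tx": 0,"ty": 0,"tz": 0.4,"wx": 0,"wy": 0,"wz": 0,"jaw": 1}

```text
t: 9.52
tool_pos: [0.5593, -0.0747, 0.1006]
tool_rot: [-3.133, 0.227, -0.006]
contact_force: [-0.9, 0.5, 0.0]
opening: 0.02
```

```bash
python3 st.py .5575 -.0747 .0947 -.15; python3 look.py w10
```

```text
9.525 [ 0.5593 -0.0747  0.1006] [ 0.99  -0.144  0.004] [ 0.004 -0.    -1.   ] op 0.02 F [-0.9  0.5  0. ]
[-0.18  0.02  0.59] [-0.001 -0.004  0.005]
```

View pics/w10g.png

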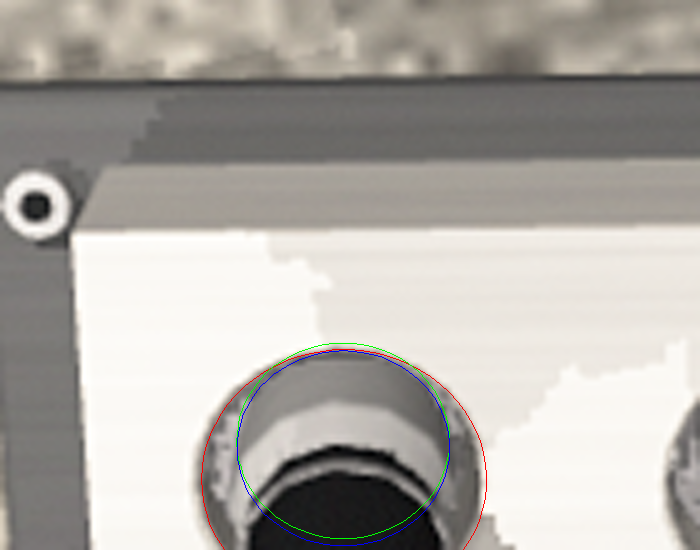

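>>> send_rows:
  series:
    - {"tx": -0.18,"ty": 0,"tz": 0.2,"wx": 0,"wy": -0.004,"wz": 0,"jaw": 1}
    - {"tx": 0,"ty": 0,"tz": 0.2,"wx": 0,"wy": 0,"wz": 0,"jaw": 1}

```text
t: 9.82
tool_pos: [0.5564, -0.0742, 0.0946]
tool_rot: [-3.132, 0.227, 0.005]
contact_force: [-1.9, 0.9, 9.6]
opening: 0.0196
```

```bash
python3 st.py .5575 -.0747 .0947 -.15
```

```text
9.825 [ 0.5564 -0.0742  0.0946] [ 0.99  -0.144 -0.003] [-0.003  0.001 -1.   ] op 0.0196 F [-1.9  0.9  9.6]
[ 0.12  0.04 -0.01] [-0.001  0.003  0.005]
```

>>> send_rows:
  series:
    - {"tx": 0.1,"ty": 0,"tz": 0.15,"wx": 0,"wy": 0.003,"wz": 0,"jaw": 1}
    - {"tx": 0,"ty": 0,"tz": 0.1,"wx": 0,"wy": 0,"wz": 0,"jaw": 1}

```text
t: 10.07
tool_pos: [0.5573, -0.0743, 0.0947]
tool_rot: [-3.133, 0.227, 0.003]
contact_force: [-1.9, -0.2, 4.4]
opening: 0.0198
```

```bash
python3 st.py .5575 -.0747 .0947 -.15
```

```text
10.075 [ 0.5573 -0.0743  0.0947] [ 0.99  -0.144 -0.002] [-0.002  0.001 -1.   ] op 0.0198 F [-1.9 -0.2  4.4]
[0.03 0.03 0.  ] [-0.001  0.002  0.006]
```

>>> send_rows:
  series:
    - {"tx": 0,"ty": 0,"tz": 0.3,"wx": 0,"wy": 0,"wz": 0,"jaw": 1}

```text
t: 10.2
tool_pos: [0.558, -0.0745, 0.0946]
tool_rot: [-3.133, 0.226, 0.003]
contact_force: [-7.7, 1.5, 19.2]
opening: 0.0205
```

>>> send_rows:
  series:
    - {"tx": 0,"ty": 0,"tz": 0.4,"wx": 0,"wy": 0,"wz": 0,"jaw": 1}

```text
t: 10.32
tool_pos: [0.5585, -0.0746, 0.0946]
tool_rot: [-3.133, 0.226, 0.005]
contact_force: [-9.9, 3.0, 23.3]
opening: 0.02
```

23 N with no further motion, after about 16 mm of travel: it is on the floor. Withdrawing straight up and checking.

>>> send_rows:
  series:
    - {"tx": -0.1,"ty": 0,"tz": -1,"wx": 0,"wy": 0,"wz": 0,"jaw": 1}
    - {"tx": 0,"ty": 0,"tz": -2,"wx": 0,"wy": 0,"wz": 0,"jaw": 1}
    - {"tx": 0,"ty": 0,"tz": -4,"wx": 0,"wy": 0,"wz": 0,"jaw": 1}
    - {"tx": 0,"ty": 0,"tz": -4,"wx": 0,"wy": 0,"wz": 0,"jaw": 1}
    - {"tx": 0,"ty": 0,"tz": 0,"wx": 0,"wy": 0,"wz": 0,"jaw": 1}

```text
t: 10.95
tool_pos: [0.5578, -0.0745, 0.2097]
tool_rot: [-3.133, 0.226, 0.002]
contact_force: [0.5, -1.1, -0.6]
opening: 0.02
```

```bash
python3 st.py .507 .2465 .22 -.15; python3 look.py w11; python3 - <<'E'
import cv2
im=cv2.imread("pics/w11.png");cv2.imwrite("pics/w11c.png",cv2.resize(im[150:300,260:520],None,fx=3,fy=3,interpolation=cv2.INTER_CUBIC))
E
```

```text
10.95 [ 0.5578 -0.0745  0.2097] [ 0.99  -0.144 -0.002] [-0.001  0.001 -1.   ] op 0.02 F [ 0.5 -1.1 -0.6]
[ -9.64 -31.04  -1.01] [-0.     0.002  0.006]
```

View pics/w11c.png

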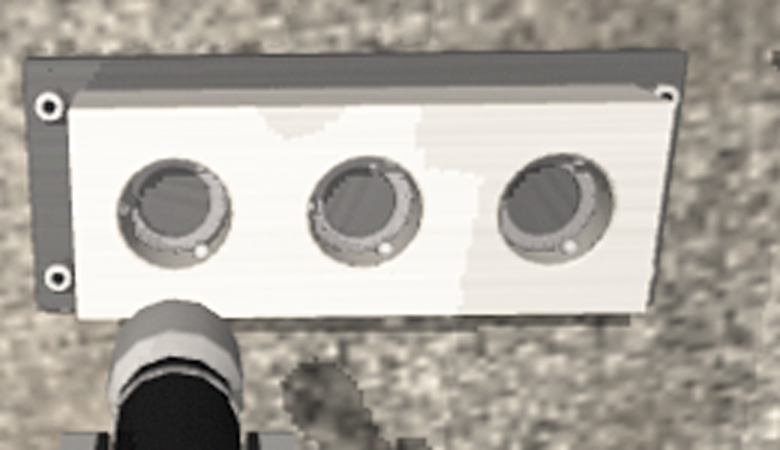

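All three pockets now look alike, with the discs deep and the catch balls visible. Returning the pusher to its old spot.

>>> send_rows:
  series:
    - {"tx": -0.4,"ty": -0.5,"tz": -1.5,"wx": 0,"wy": 0,"wz": 0,"jaw": 1}
    - {"tx": -1.6,"ty": -5.2,"tz": 0,"wx": 0,"wy": 0,"wz": 0,"jaw": 1}
    - {"tx": -1.6,"ty": -5.2,"tz": 0,"wx": 0,"wy": 0,"wz": 0,"jaw": 1}
    - {"tx": -1.6,"ty": -5.2,"tz": 0,"wx": 0,"wy": 0,"wz": 0,"jaw": 1}
    - {"tx": -1.6,"ty": -5.2,"tz": 0,"wx": 0,"wy": 0,"wz": 0,"jaw": 1}

```text
t: 11.62
tool_pos: [0.5163, 0.1503, 0.2196]
tool_rot: [-3.13, 0.238, 0.023]
contact_force: [0.5, 0.9, 0.2]
opening: 0.0202
```

```bash
python3 st.py .5087 .2471 .222 -.15
```

```text
11.625 [0.5163 0.1503 0.2196] [ 0.988 -0.151 -0.015] [-0.015  0.003 -1.   ] op 0.0202 F [0.5 0.9 0.2]
[-2.22 -9.45 -0.2 ] [-0.001  0.015 -0.002]
```

>>> send_rows:
  series:
    - {"tx": -1.1,"ty": -4.6,"tz": 0,"wx": 0,"wy": 0.015,"wz": 0,"jaw": 1}
    - {"tx": -1.1,"ty": -4.3,"tz": 0,"wx": 0,"wy": 0,"wz": 0,"jaw": 1}
    - {"tx": 0,"ty": 0,"tz": 0,"wx": 0,"wy": 0,"wz": 0,"jaw": 1}
    - {"tx": 0,"ty": 0,"tz": 0,"wx": 0,"wy": 0,"wz": 0,"jaw": 1}

```text
t: 12.12
tool_pos: [0.5032, 0.2478, 0.2169]
tool_rot: [3.132, -0.228, -0.01]
contact_force: [-0.0, -0.9, -2.1]
opening: 0.0203
```

```bash
python3 st.py .5087 .2471 .0727 -.15
```

```text
12.125 [0.5032 0.2478 0.2169] [ 0.989 -0.145 -0.006] [-0.006 -0.001 -1.   ] op 0.0203 F [-0.  -0.9 -2.1]
[ 0.64 -0.04 14.42] [0.002 0.006 0.005]
```

>>> send_rows:
  series:
    - {"tx": 0.6,"ty": 0,"tz": 3,"wx": 0,"wy": 0.01,"wz": 0,"jaw": 1}
    - {"tx": 0,"ty": 0,"tz": 4,"wx": 0,"wy": 0,"wz": 0,"jaw": 1}
    - {"tx": 0,"ty": 0,"tz": 4,"wx": 0,"wy": 0,"wz": 0,"jaw": 1}
    - {"tx": 0,"ty": 0,"tz": 0,"wx": 0,"wy": 0,"wz": 0,"jaw": 1}
    - {"tx": 0,"ty": 0,"tz": 0,"wx": 0,"wy": 0,"wz": 0,"jaw": 1}

```text
t: 12.75
tool_pos: [0.5116, 0.2416, 0.1064]
tool_rot: [3.13, -0.24, 0.01]
contact_force: [-0.3, -0.1, -1.3]
opening: 0.0202
```

```bash
python3 st.py .5087 .2471 .0727 -.15; python3 - <<'E'
from station import ctrl
import cv2
cv2.imwrite("pics/w12.png",ctrl.get_image("wrist")[:,:,::-1])
E
```

```text
12.75 [0.5116 0.2416 0.1064] [ 0.988 -0.152  0.007] [ 0.006 -0.003 -1.   ] op 0.0202 F [-0.3 -0.1 -1.3]
[-0.39 -0.51  3.36] [ 0.002 -0.007 -0.003]
```

View pics/w12.png

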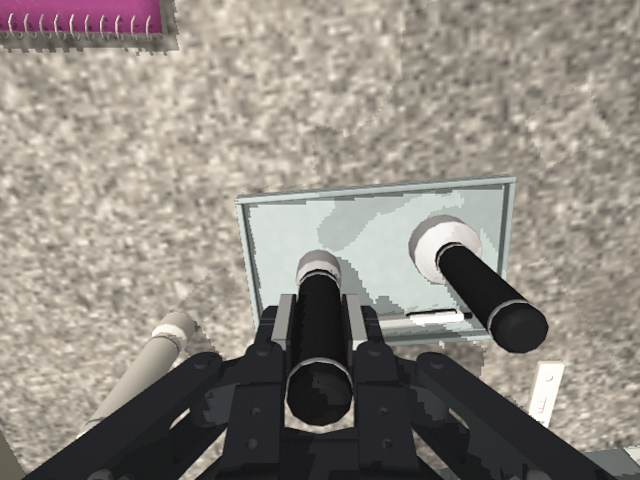

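>>> send_rows:
  series:
    - {"tx": -0.3,"ty": -0.5,"tz": 1,"wx": 0.004,"wy": 0,"wz": 0,"jaw": 1}
    - {"tx": 0,"ty": 0,"tz": 0.6,"wx": 0,"wy": 0,"wz": 0,"jaw": 1}
    - {"tx": 0,"ty": 0,"tz": 0.5,"wx": 0,"wy": 0,"wz": 0,"jaw": 1}
    - {"tx": 0,"ty": 0,"tz": 0,"wx": 0,"wy": 0,"wz": 0,"jaw": 1}

```text
t: 13.3
tool_pos: [0.5113, 0.2481, 0.0877]
tool_rot: [-3.128, 0.239, -0.019]
contact_force: [-0.4, -0.2, -0.3]
opening: 0.0202
```

```bash
python3 st.py .5087 .2471 .0727 -.15
```

```text
13.3 [0.5113 0.2481 0.0877] [ 0.988 -0.152  0.012] [ 0.012  0.003 -1.   ] op 0.0202 F [-0.4 -0.2 -0.3]
[-0.26  0.14  1.5 ] [-0.005 -0.012 -0.003]
```

>>> send_rows:
  series:
    - {"tx": -0.2,"ty": 0.1,"tz": 0.6,"wx": 0,"wy": -0.006,"wz": 0,"jaw": 1}
    - {"tx": 0,"ty": 0,"tz": 0.5,"wx": 0,"wy": 0,"wz": 0,"jaw": 1}
    - {"tx": 0,"ty": 0,"tz": 0,"wx": 0,"wy": 0,"wz": 0,"jaw": 1}
    - {"tx": 0,"ty": 0,"tz": 0,"wx": 0,"wy": 0,"wz": 0,"jaw": 1}

```text
t: 13.8
tool_pos: [0.5092, 0.2474, 0.076]
tool_rot: [-3.128, 0.239, -0.009]
contact_force: [-0.5, -0.7, -0.5]
opening: 0.0201
```

```bash
python3 st.py .5087 .2471 .0727 -.15
```

```text
13.8 [0.5092 0.2474 0.076 ] [ 0.988 -0.152  0.005] [ 0.006  0.004 -1.   ] op 0.0201 F [-0.5 -0.7 -0.5]
[-0.05  0.04  0.33] [-0.005 -0.005 -0.003]
```

Same attitude as at the grasp, 3 mm to go.

>>> send_rows:
  series:
    - {"tx": 0,"ty": 0,"tz": 0.2,"wx": 0,"wy": 0,"wz": 0,"jaw": 1}
    - {"tx": 0,"ty": 0,"tz": 0.12,"wx": 0,"wy": 0,"wz": 0,"jaw": 1}
    - {"tx": 0,"ty": 0,"tz": 0.1,"wx": 0,"wy": 0,"wz": 0,"jaw": 1}

```text
t: 14.18
tool_pos: [0.5098, 0.2476, 0.0727]
tool_rot: [-3.128, 0.239, -0.01]
contact_force: [-2.2, -0.5, 6.7]
opening: 0.0201
```

```bash
python3 st.py .5087 .2471 .0727 -.15
```

```text
14.175 [0.5098 0.2476 0.0727] [ 0.988 -0.152  0.006] [ 0.007  0.004 -1.   ] op 0.0201 F [-2.2 -0.5  6.7]
[-0.1   0.06  0.  ] [-0.005 -0.006 -0.003]
```

Seated on the tray floor (6.7 N at the same height as at the grasp). Releasing.

>>> send_rows:
  series:
    - {"tx": 0,"ty": 0,"tz": 0,"wx": 0,"wy": 0,"wz": 0,"jaw": 0.7}
    - {"tx": 0,"ty": 0,"tz": 0,"wx": 0,"wy": 0,"wz": 0,"jaw": 0.5}
    - {"tx": 0,"ty": 0,"tz": 0,"wx": 0,"wy": 0,"wz": 0,"jaw": 0.2}
    - {"tx": 0,"ty": 0,"tz": 0,"wx": 0,"wy": 0,"wz": 0,"jaw": 0}
    - {"tx": 0,"ty": 0,"tz": 0,"wx": 0,"wy": 0,"wz": 0,"jaw": 0}
  squeeze: 60

```text
t: 14.8
tool_pos: [0.5103, 0.2478, 0.0731]
tool_rot: [-3.127, 0.239, -0.013]
contact_force: [-0.5, -0.2, -0.1]
opening: 0.0851
```

```bash
python3 st.py .5087 .2471 .24 -.15; python3 - <<'E'
from station import ctrl
import cv2
cv2.imwrite("pics/w13.png",ctrl.get_image("wrist")[:,:,::-1])
E
```

```text
14.8 [0.5103 0.2478 0.0731] [ 0.988 -0.152  0.008] [ 0.009  0.005 -1.   ] op 0.0851 F [-0.5 -0.2 -0.1]
[-2.000e-02 -1.000e-02 -1.669e+01] [-0.006 -0.008 -0.003]
```

View pics/w13.png

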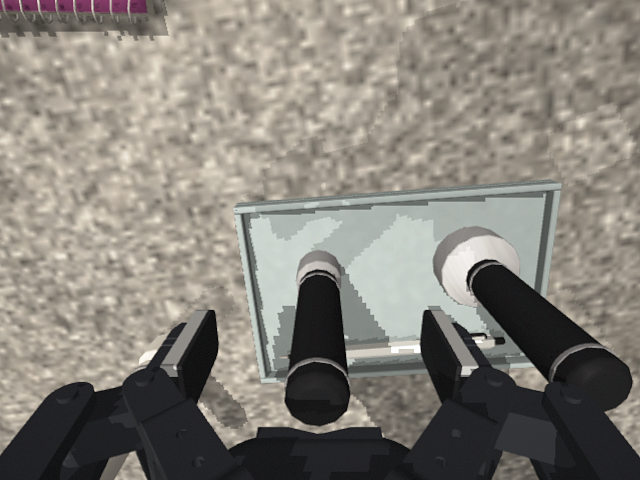

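Free and standing. Withdrawing up, then a last look.

>>> send_rows:
  series:
    - {"tx": 0,"ty": 0,"tz": -3,"wx": 0,"wy": 0,"wz": 0,"jaw": 0}
    - {"tx": 0,"ty": 0,"tz": -5,"wx": 0,"wy": 0,"wz": 0,"jaw": 0}
    - {"tx": 0,"ty": 0,"tz": -5,"wx": 0,"wy": 0,"wz": 0,"jaw": 0}
    - {"tx": 0,"ty": 0,"tz": -5,"wx": 0,"wy": 0,"wz": 0,"jaw": 0}

```text
t: 15.35
tool_pos: [0.5055, 0.2457, 0.2511]
tool_rot: [-3.132, 0.24, 0.007]
contact_force: [0.2, 0.3, 0.4]
opening: 0.0855
```

>>> send_rows:
  series:
    - {"tx": 1,"ty": 5.5,"tz": 0,"wx": 0,"wy": 0,"wz": 0,"jaw": 0}
    - {"tx": 1,"ty": 5.5,"tz": 0,"wx": 0,"wy": 0,"wz": 0,"jaw": 0}
    - {"tx": 1,"ty": 5.5,"tz": 0,"wx": 0,"wy": 0,"wz": 0,"jaw": 0}
    - {"tx": 1,"ty": 4,"tz": 0,"wx": 0,"wy": 0,"wz": 0,"jaw": 0}
    - {"tx": 0,"ty": 0,"tz": 0,"wx": 0,"wy": 0,"wz": 0,"jaw": 0}

```text
t: 15.98
tool_pos: [0.5173, 0.0327, 0.259]
tool_rot: [-3.129, 0.235, -0.017]
contact_force: [0.0, 0.0, 0.2]
opening: 0.085
```

```bash
python3 st.py; python3 look.py w14; python3 - <<'E'
from station import ctrl
import cv2
im=ctrl.get_image("scene")[:,:,::-1]
cv2.imwrite("pics/s14.png",cv2.resize(im[200:320,90:290],None,fx=4,fy=4,interpolation=cv2.INTER_CUBIC))
E
```

```text
15.975 [0.5173 0.0327 0.259 ] [ 0.989 -0.149  0.01 ] [ 0.011  0.003 -1.   ] op 0.085 F [0.  0.  0.2]
```

View pics/w14.png

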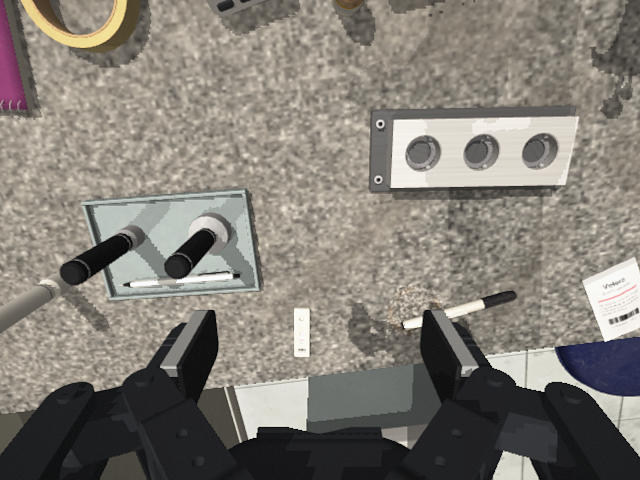

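View pics/s14.png

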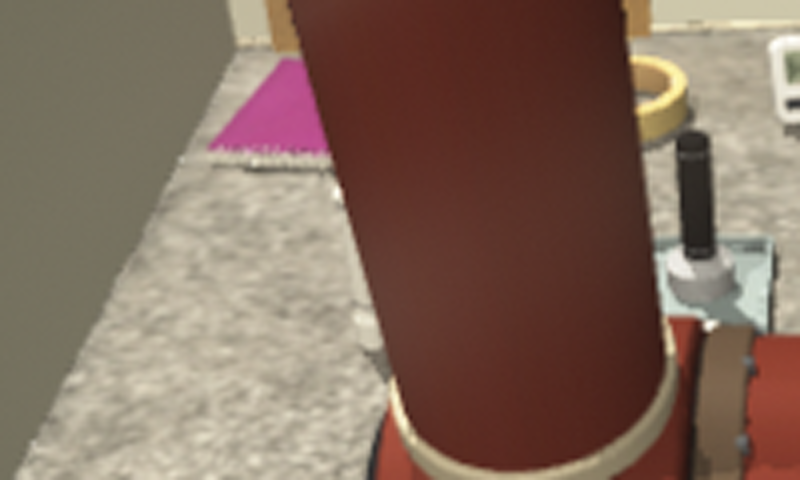

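The pusher stands in the tray and the bystanders look untouched. One enlarged check of the three seat depths.

```bash
python3 - <<'E'
import cv2
from h import *
import pickle
i=pickle.load(open("w14.pkl","rb"));im=cv2.imread("pics/w14.png");X0,Y0,k=365,95,3.6
g=cv2.resize(im[Y0:Y0+105,X0:X0+220],None,fx=k,fy=k,interpolation=cv2.INTER_CUBIC)
for c in((.5539,-.075),(.547,-.1303),(.5399,-.1856)):
  for r,z,col in((.017,.038,(0,0,255)),(.016,.026,(0,255,0))):
    cc=np.array([proj(i,[c[0]+r*np.cos(t),c[1]+r*np.sin(t),z]) for t in np.linspace(0,6.2832,60)])
    cv2.polylines(g,[((cc-[X0,Y0]+.5)*k).astype(int)],True,col,1)
cv2.imwrite("pics/w14c.png",g)
E
```

```text
(no output)
```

View pics/w14c.png

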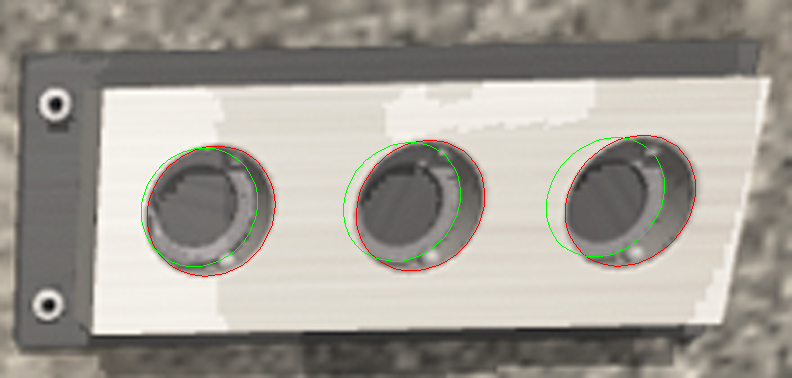

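The rim of each of the three discs matches the drawn 12 mm-deep circle. Handing in.

```bash
python3 -c "
from station import ctrl
print(ctrl.finish_job())"
```

```text
the job is handed in; nothing more can be done
None
```

I pressed the proud retainer home with the narrow pusher and stood the pusher back at its old spot in the tray. I handed the job in at about 16 s. It was the retainer in the +y pocket (pocket 2).

**Pressing:** the foot met the retainer at about 6 N. It travelled about 16 mm and then stopped against the floor at 23 N, with no further motion.

**Last checks:**
- **Seating:** in the wrist view the pressed retainer's rim matches a circle drawn 12 mm below the block's top. So do the other two, and the catch balls show in the pocket.
- **Pusher:** it touched down at the same height as when I gripped it (TCP 72.7 mm). It stands upright in the tray and the gripper is clear of it.
- **Surroundings:** the wide pusher, the pen and the other bystanders in the last wrist view looked untouched, as did the white look-alike. The timer and the reagent bottle were only partly in that view. The arm hid part of the tray from the scene camera.

**Disagreements:**
- **Block height:** the block's top measured 38 mm above the bench, so the 38 mm in the text includes the base plate. The contact height confirmed this.
- **Foot position:** the wrist camera showed the held foot 3–4 mm off the TCP, where the pusher measurement before the grasp gave 1–2 mm. I allowed for the offset when aiming.
- **Side force:** at the end of the press there was about 10 N sideways as the tool drifted roughly 1 mm.

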